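# Reset the grind of the spice mill and lock it

### The arm

A 6-joint arm with a two-finger parallel gripper is mounted at the origin on the work surface. World frame = base frame: x ahead of the robot, y to its left, z up, the work surface at z = 0. Lengths are in m, angles in degrees, forces in N, time in s.
With the tool pointing down it reaches from about 0.4 to 0.825 m from the base axis. Payload 7 kg.
Tool frame: the origin (TCP) lies between the finger pads; the fingertips stand 22 mm ahead of it and the grasp point (between the pads) lies 3 mm ahead of it; z points along the fingers, y is the direction in which the jaws open and shut (so a half turn about z gives the same grasp; the last joint's range is limited). The gripper opens to 88 mm and grips with 3 to 60 N. Pads are 19 mm wide; open, the fingers measure 130 mm over their backs; the gripper's body (78 mm by 193 mm) begins 47 mm behind the grasp point.
Start: joints at [-58.837, 20.546, 0.682, 0, -70.136, -16.507], TCP at [0.171, -0.653, 0.249] pointing down, gripper open.
Joint ranges: [-176.03, 176.03], [-82.01, 121.73], [-58.28, 71.71], [-173.87, 95.51], [-174.79, -0.11], [-173.66, 173.66]. Speed limits (degrees/s): [136.94, 136.94, 172.46, 180, 180, 180].

### API

Orientations are given as [roll, pitch, yaw] about the fixed x, y, z axes, in that order (R = Rz(yaw) Ry(pitch) Rx(roll)).
In Python, from plant import telemetry, cams, r gives the robot as it stands.
- The arm moves only by the tool carry_out, never from a script. Its argument "commands" is one flat list of numbers, 5 for each row, row after row: the shift along the world's x, y, z as a fraction of full scale, then the turn about the world's z as a fraction of full scale, then the gripper's target within -1 to 1 (shut at 1, half-way at 0, fully open at -1). In form: [x, y, z, turn, claw, x, y, z, turn, claw, ...]. A call has 1 to 8 rows; each row shifts and turns the commanded pose from where the row before left it; what a row does not reach is not made up. Full scale, the value 1, is 0.04 m for a shift and 4 degrees for a turn. A row lasts 1/10 s, in which the tool goes at most 50 mm and 8.59 degrees, less where a joint would pass 70% of its speed; a pose out of reach is approached as far as the arm can. A call with a number of a shift or a turn outside -1 to 1 is refused whole. A call with a gripper value outside its range is refused whole. The fingers move at their own pace and stop on an object; "grip_force" is the grip in N (left out, the last holds). Time passes only in rows, so rows that do not move let the fingers close. It gives the time, the measured TCP pose, the force and the opening at its end, in the units of the state.
- telemetry.get_state(): the state, without advancing time (a new reading comes with each control period).
- cams.capture(name): name is "scene" or "top" or "wrist"; returns a dict with "frame" (400x640x3 uint8, red, green, blue), "camera_matrix" (3x3 intrinsics, pixels), "camera_from_world" (4x4, takes a point from world to camera coordinates); the wrist camera has in their place "mount" (4x4, takes a point from camera to tool coordinates, whose origin is the TCP and whose axes are the flange's). Camera axes: x right, y down, z forward; pixel columns grow to the right and rows downward; lengths in m; the calibration is good to about 2 mm. A picture is of the moment at which its call begins: read the wrist's pose just before it. There is no depth.
- r.close_job(): hands the job in, once; it reports no verdict.
The state is a dict: "time_s": time; "joints": joint angles; "qd": joint speeds; "joint_torque": joint torques, N m; "tcp_pos": TCP position; "eef_rot": TCP orientation; "contact_force": force on the tool from outside, world axes, zero at the start; "moment": the same for the moment, N m; "gripper_width": finger opening in m.
Only numpy, scipy, OpenCV 4.12 (cv2) and the standard library are available. Lean on these libraries where they do the work, as an engineer would, in place of code of your own. Each camera call takes 0.05 s, during which the arm holds its last target. There are 200 camera calls.

### The job

Set the spice mill to the coarser grind: loosen the brass lock nut well off, about a sixth of a turn, turn the black knob until its white pointer points at the yellow clip, then tighten the lock nut again until it stops, with the knob still on the clip. Leave the clip where it is, do not disturb the things standing around, and take your hand away.

Things in the scene. Friction and masses are not known exactly. Their poses are not given: they have to be found in the camera images.
- mill: White electric spice mill fixed on the slab, housing top at z 130 mm. Origin on the slab right below the vertical axis that nut, knob and clip all turn about; x points from the hopper past the axis to the middle of the scale, z up. The housing spans x -180 to +70 and y -70 to +70 mm.
- dial (a point): Centre of the top of the round aluminium dial plate on the mill: 132 mm diameter, 136 mm above the slab, on the axis. Black scale ticks at 47 to 57 mm radius. A red line on it, 120 degrees clockwise from the mill's x seen from above, shows where the red dash on the nut stands when the nut is tight.
- hopper (a point): Centre of the rim of the open steel hopper, 90 mm wide, on the mill at x -125 mm, z 178 mm. Fixed.
- nut_top (a point): Centre of the top of the brass hexagonal jam nut: on the axis, 162 mm above the slab. The nut is 50 mm across flats, 58 mm over corners and 23 mm high (z 139 to 162 mm), set round the knob's shaft. A red dash on its top at one corner. The point turns with the nut; at nut angle 0 its x is the mill's x.
- lock_nut (a joint): Nut angle: 0 = tight (hard stop), grows counterclockwise seen from above (loosening) to a stop at 1.5 rad; its height stays the same. Friction about 0.4 N m. At 0 the flats' normals lie at 30, 90, 150 degrees from the mill's x and turn with it. Below about 0.4 it jams the knob (about 0.4 N m against turning); from 0.5 up the knob is free. Nut and knob do not drag each other.
- knob_top (a point): Centre of the top of the black bar knob on the adjuster screw: on the axis, 194 mm above the slab, above the nut. The bar is 34 mm long, 14 mm wide and 24 mm high (z 170 to 194 mm), centred on the axis and long along this point's x, the pointer's direction. Shaft of 18 mm diameter below it.
- grind_knob (a joint): Knob angle, rad: at 0 the white pointer points along the mill's x; grows counterclockwise seen from above (coarser); stops at -1.3 and 1.3. Turns against about 0.04 N m when the nut is loose and stays where left.
- pointer (a point): Pointing end of the knob: top edge of the bar's end with the white line, 17 mm from the axis, 194 mm above the slab. Its x axis is the direction the pointer points, z up.
- mark (a point): Inner end of the yellow clip on the dial's rim: 64 mm from the axis, 143 mm above the slab. The clip is 8 mm wide, 7 mm above the plate, 60 to 76 mm from the axis; it can be pushed round the rim but must be left alone. The pointer must point in its direction from the axis, 0.6 to 1.4 rad counterclockwise of the pointer's start.
- dabba: Round steel spice tin with lid, 184 mm diameter, 85 mm tall, loose; origin at its underside's centre.
- amber_bottle: Amber glass bottle with closed black cap, 66 mm diameter, 180 mm tall, loose; origin at its underside's centre.
- spoon_holder: Bamboo spoon holder with wooden spoons, 90 mm diameter, cup 110 mm tall, spoons to about 190 mm, loose; origin at its underside's centre.
- funnel: Yellow plastic funnel standing on its mouth, 104 mm diameter, 95 mm tall, loose; origin at its underside's centre.

How it is judged (in metres and radians):
On the way, in this order (a step that is already met when the one before it is completed fails the run):
1. the lock nut has been loosened by at least 0.7 rad (value of joint lock_nut above 0.7 rad), for 0.1 s.
2. with the nut loose, the pointer has been brought to rest on the clip (within about 7 degrees) (value of joint lock_nut above 0.45 rad and x of mark in the frame of pointer above 0 m and y of mark in the frame of pointer between -0.008 and 0.008 m and velocity of joint grind_knob between -0.1 and 0.1 rad/s), for 0.2 s.
At the end, for the whole second after the job is handed in: The lock nut is tight again (within 0.12 rad of its stop) and the pointer points at the clip: the clip's inner end lies within 8 mm of the pointer's line (about 7 degrees) on the pointer's side (value of joint lock_nut below 0.12 rad and x of mark in the frame of pointer above 0 m and y of mark in the frame of pointer between -0.008 and 0.008 m); the robot touches nothing.
It fails at once if the clip is pushed more than 6 mm from its place (distance of mark from where it was at the start of the episode above 0.006 m).
It fails at once if a thing standing around is moved more than 20 mm or tipped (distance of any of dabba, amber_bottle, spoon_holder, funnel from where it was at the start of the episode above 0.02 m or angle between any of dabba, amber_bottle, spoon_holder, funnel's own z axis and vertical above 0.3 rad).
It also fails if it takes over 62 s, if anything falls off the work surface, if the arm or the gripper's body presses on something with over 40 N, if the wrist force passes 120 N, or if a joint passes its speed limit or range.

## Working session

There is one attempt and no reset: what is moved stays moved. The work goes in short steps, Python scripts to look and compute and a tool call to move; the robot and the scene stay as the last step left them, time stands still between calls to the robot, and variables do not carry over. Pictures are saved under pics/ and viewed, about 8 in all and at most 12, crops included, and the job is handed in when it is done.

Besides the shell and the picture viewer there is one more tool, called in YAML: its name, and indented under it one key for each argument. carry_out: Moves the arm, as the interface text tells. Shift numbers are shares of 0.04 m and turn numbers shares of 4 degrees, none past 1 either way. Its arguments: {"type":"object","properties":{"commands":{"type":"array"},"grip_force":{"type":"number"}},"required":["commands"]}

```bash
mkdir -p pics; ls; python3 - <<'E'
from plant import telemetry, cams, r
import cv2,numpy as np
s=telemetry.get_state(); print(s)
for n in ("top","scene"):
    c=cams.capture(n); cv2.imwrite(f"pics/{n}0.png",c["frame"][:,:,::-1]); np.savez(f"pics/{n}0.npz",**c); print(n,c["camera_matrix"],c["camera_from_world"])
E
```

```text
pics
{'time_s': 0.0, 'joints': array([-5.88379167e+01,  2.05908466e+01,  6.33382351e-01, -2.04582090e-02,
       -7.01366404e+01, -1.65069882e+01]), 'qd': array([-0.01101977,  0.00069228,  0.04878427, -0.10191364,  0.02026958,
       -0.07018335]), 'joint_torque': array([ 2.91819691e-03, -5.82720423e+01,  2.93063146e+01,  6.99763834e+00,
        6.72334674e-03, -1.74332413e-04]), 'tcp_pos': array([ 0.17063463, -0.6525975 ,  0.24762527]), 'eef_rot': array([ 1.79904309e+02, -8.30141283e-03, -1.65351865e+02]), 'contact_force': array([0.16316714, 0.78253204, 0.66562471]), 'moment': array([ 0.00957188,  0.01793892, -0.00740988]), 'gripper_width': 0.08799191719710231}
top [[458.70326749   0.         320.4316789 ]
 [  0.         458.70326749 195.23674571]
 [  0.           0.           1.        ]] [[-0.00853288 -0.99973257  0.02149362 -0.04711226]
 [-0.99896013  0.00755965 -0.0449612   0.56672863]
 [ 0.04478669 -0.02185492 -0.99875749  1.27458616]
 [ 0.          0.          0.          1.        ]]
scene [[396.92642378   0.         316.85148049]
 [  0.         396.92642378 200.85065113]
 [  0.           0.           1.        ]] [[ 0.85069733  0.52524604 -0.02075207 -0.45112316]
 [ 0.3242784  -0.55545929 -0.76570784 -0.0939477 ]
 [-0.41371194  0.64465617 -0.64285368  1.43943501]
 [ 0.          0.          0.          1.        ]]
```

View pics/top0.png

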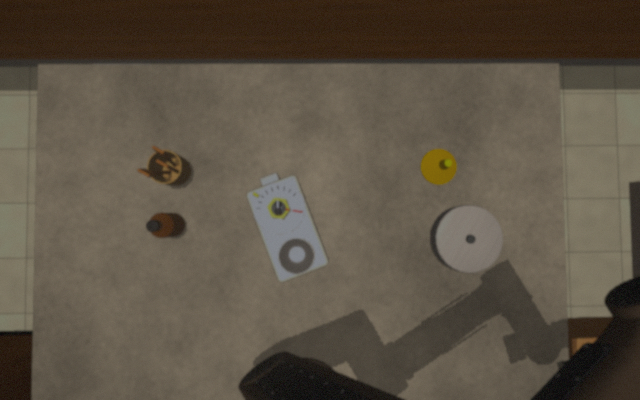

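View pics/scene0.png

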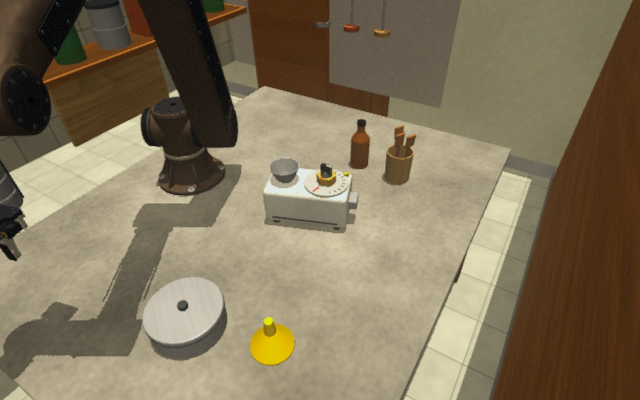

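Top view: mill at about (285,230), nut and knob near (279,208), hopper (296,255), red line (290,210). The bottle (160,225), spoons (165,167), funnel and dabba are well away. Now I'll measure.

```bash
cat > h.py <<'E'
import cv2,numpy as np
from scipy.spatial.transform import Rotation as R
def world_cam(c,s=None):
    """camera pose in world as (rotation, origin)"""
    if "camera_from_world" in c: T=np.linalg.inv(c["camera_from_world"])
    else:
        W=np.eye(4); W[:3,:3]=R.from_euler("xyz",s["eef_rot"],degrees=True).as_matrix(); W[:3,3]=s["tcp_pos"]; T=W@c["mount"]
    return T
def ray(c,uv,z,s=None):
    T=world_cam(c,s); d=T[:3,:3]@np.linalg.solve(c["camera_matrix"],[uv[0],uv[1],1.]); o=T[:3,3]
    return o+d*(z-o[2])/d[2]
def cents(img,lo,hi,amin=3):
    m=cv2.inRange(cv2.cvtColor(img,cv2.COLOR_RGB2HSV),lo,hi)
    n,l,st,ce=cv2.connectedComponentsWithStats(m)
    return [(ce[i].round(2),st[i,4]) for i in range(1,n) if st[i,4]>=amin],m
E
python3 - <<'E'
from h import *
c=dict(np.load("pics/top0.npz")); f=c["frame"]
for n,lo,hi,z in (("yellow",(18,120,80),(35,255,255),.15),("red",(170,90,80),(179,255,255),.136)):
    cs,_=cents(f,lo,hi)
    for p,a in cs:
        if 230<p[0]<340 and 160<p[1]<290: print(n,p,a,ray(c,p,z).round(4))
h,m=cents(f,(0,0,0),(179,60,130),100)
for p,a in h:
    if 230<p[0]<340 and 160<p[1]<290: print("gray",p,a,ray(c,p,.178).round(4))
_,m=cents(f,(0,0,135),(179,60,255))
cn=[k for k in cv2.findContours(m,0,2)[0] if cv2.contourArea(k)>1500 and 230<k[:,0,0].mean()<340]
for k in cn:
    b=cv2.boxPoints(cv2.minAreaRect(k)); print(np.array([ray(c,p,.13)[:2] for p in b]).round(4))
cv2.imwrite("pics/topcrop.png",cv2.resize(f[165:290,235:340,::-1],None,fx=4.6,fy=4.6,interpolation=cv2.INTER_CUBIC))
E
```

```text
yellow [255.5 194.5] 6 [0.5633 0.1138 0.15  ]
yellow [276.87 211.26] 70 [0.5209 0.0606 0.15  ]
yellow [284.26 203.  ] 27 [0.5414 0.042  0.15  ]
gray [316.45 222.79] 185567 [ 0.4917 -0.0378  0.178 ]
gray [277.98 207.4 ] 127 [0.53   0.0558 0.178 ]
[[ 0.5669  0.1386]
 [ 0.6113  0.0201]
 [ 0.3909 -0.062 ]
 [ 0.3477  0.0559]]
```

View pics/topcrop.png

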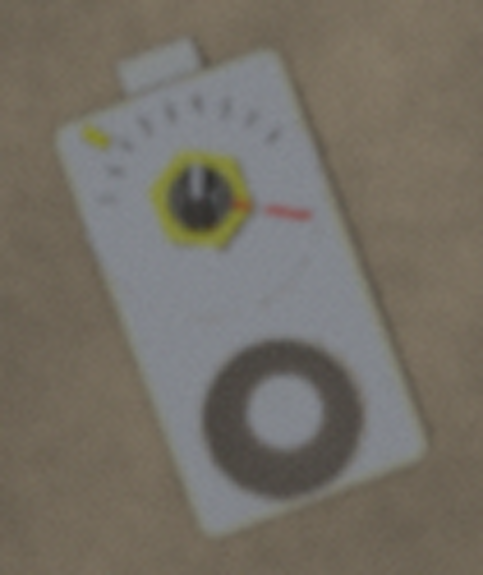

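Mill yaw is about 20.5° and the axis about (0.530, 0.057), which agrees with the knob position. The clip is at about 60° in world. Next I'll travel to a hover above the mill and use the wrist camera.

carry_out:
  commands: [0.5,0.98,0.4,0,-0.5,0.5,0.98,0.4,0,-0.5,0.5,0.98,0.4,0,-0.5,0.5,0.98,0.3,0,-0.5,0.5,0.98,0,0,-0.5,0.5,0.98,0,0,-0.5,0.5,0.98,0,0,-0.5,0.5,0.98,0,0,-0.5]
  grip_force: 40

```text
time_s: 0.9
tcp_pos: [0.331, -0.3377, 0.3084]
eef_rot: [180.0, 0.0, -165.4]
contact_force: [0.6, -0.1, 0.1]
gripper_width: 0.0658
```

carry_out:
  commands: [0.5,0.98,0,0,-0.5,0.5,0.98,0,0,-0.5,0.5,0.98,0,0,-0.5,0.5,0.98,0,0,-0.5,0.5,0.98,0,0,-0.5,0.5,0.98,0,0,-0.5,0.5,0.98,0,0,-0.5,0.5,0.98,0,0,-0.5]

```text
time_s: 1.7
tcp_pos: [0.491, -0.024, 0.3085]
eef_rot: [180.0, 0.0, -165.3]
contact_force: [0.7, 0.1, 0.5]
gripper_width: 0.0658
```

carry_out:
  commands: [0.5,0.98,0,0.75,-0.5,0.5,0.98,0,0.75,-0.5,0,0.1,0,0,-0.5,0,0,0,0,-0.5,0,0,0,0,-0.5,0,0,0,0,-0.5]

```text
time_s: 2.3
tcp_pos: [0.5303, 0.0556, 0.3087]
eef_rot: [180.0, 0.0, -159.4]
contact_force: [-0.8, 0.7, -0.2]
gripper_width: 0.0657
```

```bash
cat > wv.py <<'E'
import sys; from h import *
from plant import telemetry,cams
def shot(name):
    s=telemetry.get_state(); c=cams.capture("wrist")
    f=c["frame"]; cv2.imwrite(f"pics/{name}.png",f[:,:,::-1]); np.savez(f"pics/{name}.npz",**c,tcp_pos=s["tcp_pos"],eef_rot=s["eef_rot"])
    print(s["time_s"],s["tcp_pos"].round(4),s["eef_rot"].round(2),s["contact_force"].round(1),s["gripper_width"])
shot(sys.argv[1])
E
python3 wv.py w1
```

```text
2.3 [0.5303 0.0556 0.3087] [ 1.8000e+02  1.0000e-02 -1.5941e+02] [-0.8  0.7 -0.2] 0.06574320111072911
```

View pics/w1.png

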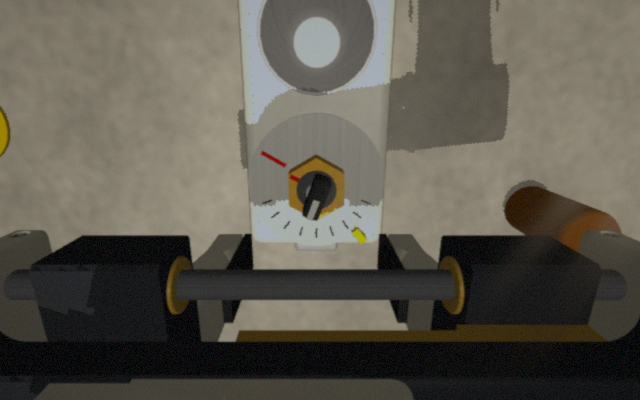

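The wrist view shows nut (316,185), knob with white pointer end (311,212), clip (359,236), red dash (294,179) and red dial line (273,159). Its flats are already parallel to the jaws. Next I'll measure these.

```bash
cat > meas.py <<'E'
import sys; from h import *
d=np.load(f"pics/{sys.argv[1]}.npz"); c={k:d[k] for k in ("frame","camera_matrix","mount")}; s={"tcp_pos":d["tcp_pos"],"eef_rot":d["eef_rot"]}
f=c["frame"]; ax=np.array([.5303,.0565])
if len(sys.argv)>2: ax=np.array([float(x) for x in sys.argv[2:4]])
def show(n,lo,hi,z,amin=8):
    for p,a in cents(f,lo,hi,amin)[0]:
        if 240<p[0]<400 and 110<p[1]<245:
            w=ray(c,p,z,s)[:2]; e=w-ax; print(n,p,a,w.round(4),"r",np.hypot(*e).round(4),"ang",np.degrees(np.arctan2(e[1],e[0])).round(1))
show("clip",(26,150,100),(34,255,255),.143); show("red136",(170,120,60),(179,255,255),.136); show("red162",(170,120,60),(179,255,255),.162)
show("red136",(0,180,60),(6,255,255),.136); show("red162",(0,180,60),(6,255,255),.162)
show("white194",(0,0,120),(179,70,255),.194)
m=cents(f,(8,110,50),(24,255,255))[1]; m[:110]=0; m[245:]=0; m[:,:240]=0; m[:,400:]=0
k=max(cv2.findContours(m,0,2)[0],key=cv2.contourArea); hull=cv2.convexHull(k); hx=cv2.approxPolyDP(hull,4,True)[:,0]
P=np.array([ray(c,p,.162,s)[:2] for p in hx]); print("nut",hx.tolist()); print(P.round(4).tolist())
E
python3 meas.py w1; python3 - <<'E'
import cv2; f=cv2.imread("pics/w1.png"); cv2.imwrite("pics/w1c.png",cv2.resize(f[135:250,245:390],None,fx=5,fy=5,interpolation=cv2.INTER_CUBIC))
E
```

```text
clip [322.84 214.21] 19 [0.5555 0.0734] r 0.0304 ang 33.9
clip [358.94 235.34] 111 [0.5636 0.115 ] r 0.0673 ang 60.3
red136 [272.96 158.66] 68 [0.5223 0.0101] r 0.0471 ang -99.8
red136 [294.73 178.27] 26 [0.533  0.0359] r 0.0208 ang -82.6
red162 [272.96 158.66] 68 [0.5169 0.0116] r 0.0468 ang -106.6
red162 [294.73 178.27] 26 [0.5267 0.0353] r 0.0215 ang -99.5
white194 [300.06 127.62] 122580 [0.4809 0.0252] r 0.0585 ang -147.6
nut [[315, 155], [344, 175], [343, 204], [322, 214], [301, 211], [289, 200], [290, 170]]
[[0.5011, 0.0448], [0.5086, 0.075], [0.5339, 0.0842], [0.5495, 0.0698], [0.5535, 0.0509], [0.5475, 0.0372], [0.5212, 0.0289]]
```

View pics/w1c.png

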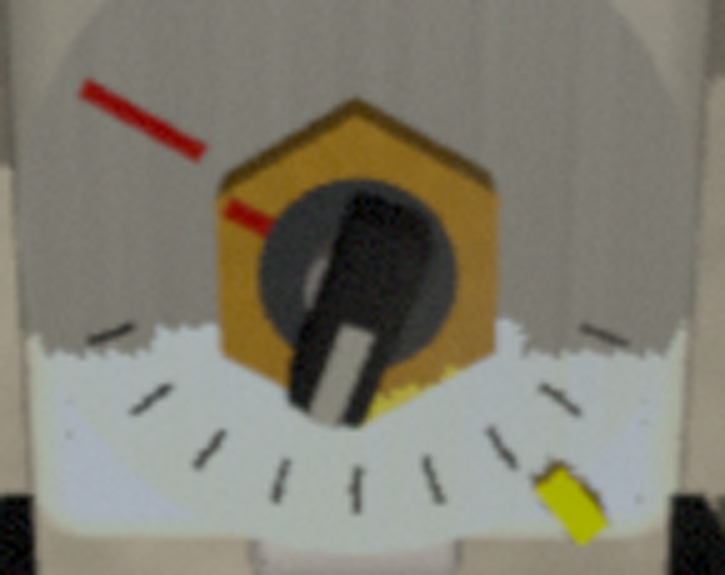

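```bash
python3 - <<'E'
from h import *
d=np.load("pics/w1.npz"); c={k:d[k] for k in ("frame","camera_matrix","mount")}; s={"tcp_pos":d["tcp_pos"],"eef_rot":d["eef_rot"]}
q=lambda x,y,z: ray(c,(245+x/5-.4,135+y/5-.4),z,s)[:2]
print("axis",q(357.5,273.5,.162))
a,b=q(355,328,.194),q(328,422,.194); print(a,b,np.degrees(np.arctan2(*(b-a)[::-1])))
e=q(552,468,.143); print("clip in",e)
print("bar far",q(385,197,.194))
E
```

```text
axis [0.52954631 0.05654901]
[0.53016637 0.05623657] [0.54669309 0.05776196] 5.273356143722451
clip in [0.55796921 0.10841734]
bar far [0.50845501 0.05307601]
```

carry_out:
  commands: [0,0.03,-0.6,0,-0.5,0,0,-0.6,0,-0.5,0,0,-0.6,0,-0.5,0,0,-0.6,0,-0.5,0,0,-0.6,0,-0.5,0,0,-0.4,0,-0.5,0,0,-0.22,0,-0.5,0,0,0,0,-0.5]

```text
time_s: 3.15
tcp_pos: [0.5302, 0.057, 0.1631]
eef_rot: [-180.0, -0.1, -159.4]
contact_force: [0.0, -0.2, 0.4]
gripper_width: 0.0653
```

carry_out:
  commands: [0,0,0,0,0.2,0,0,0,0,0.2,0,0,0,0,0.2,0,0,0,0,0.2,0,0,0,0,0.2,0,0,0,0,0.2]
  grip_force: 40

```text
time_s: 3.75
tcp_pos: [0.5316, 0.0573, 0.1649]
eef_rot: [-179.9, 0.1, -159.3]
contact_force: [1.6, -4.6, 1.6]
gripper_width: 0.0496
```

carry_out:
  commands: [0,0,0,0.5,0.3,0,0,0,1,0.3,0,0,0,1,0.3,0,0,0,1,0.3,0,0,0,1,0.3,0,0,0,1,0.3,0,0,0,1,0.3,0,0,0,1,0.3]

```text
time_s: 4.55
tcp_pos: [0.5313, 0.0576, 0.1649]
eef_rot: [-179.9, 0.1, -129.2]
contact_force: [0.4, -3.0, 3.7]
gripper_width: 0.0498
```

carry_out:
  commands: [0,0,0,1,0.3,0,0,0,1,0.3,0,0,0,1,0.3,0,0,0,1,0.3,0,0,0,1,0.3,0,0,0,1,0.3,0,0,0,1,0.3,0,0,0,0,0.3]

```text
time_s: 5.35
tcp_pos: [0.5309, 0.0578, 0.1649]
eef_rot: [-179.9, 0.0, -101.2]
contact_force: [-3.0, -1.5, 5.3]
gripper_width: 0.0497
```

carry_out:
  commands: [0,0,0,0,0.3,0,0,0,0,-0.5,0,0,0,0,-0.5,0,0,0,0,-0.5,0,0,0,0,-0.5]

```text
time_s: 5.85
tcp_pos: [0.5308, 0.0579, 0.1637]
eef_rot: [180.0, 0.0, -101.3]
contact_force: [0.2, -0.5, -0.2]
gripper_width: 0.0655
```

carry_out:
  commands: [0,0,0.7,0,-0.5,0,0,1,0,-0.5,0,0,1,-0.7,-0.5,0,0,0.7,-1,-0.5,0,0,0,-1,-0.5,0,0,0,-1,-0.5,0,0,0,-1,-0.5,0,0,0,-1,-0.5]

```text
time_s: 6.65
tcp_pos: [0.5307, 0.0578, 0.2997]
eef_rot: [180.0, 0.0, -124.3]
contact_force: [-0.1, 0.4, 1.2]
gripper_width: 0.0661
```

carry_out:
  commands: [0,0,0,-1,-0.5,0,0,0,-1,-0.5,0,0,0,-1,-0.5,0,0,0,-1,-0.5,0,0,0,-1,-0.5,0,0,0,-1,-0.5,0,0,0,-1,-0.5,0,0,0,-1,-0.5]

```text
time_s: 7.45
tcp_pos: [0.5307, 0.0578, 0.2996]
eef_rot: [180.0, -0.0, -156.3]
contact_force: [0.7, 0.0, -0.1]
gripper_width: 0.0659
```

carry_out:
  commands: [0,0,0,-1,-0.5,0,0,0,-1,-0.5,0,0,0,-1,-0.5,0,0,0,-1,-0.5,0,0,0,-0.5,-0.5,0,0,0,0,-0.5,0,0,0,0,-0.5]

```text
time_s: 8.15
tcp_pos: [0.5307, 0.0578, 0.2997]
eef_rot: [180.0, -0.0, -174.1]
contact_force: [-0.5, -1.2, 0.6]
gripper_width: 0.0656
```

```bash
python3 wv.py w2; python3 meas.py w2 .530 .0567;  python3 - <<'E'
import cv2; f=cv2.imread("pics/w2.png"); cv2.imwrite("pics/w2c.png",cv2.resize(f[135:250,245:390],None,fx=5,fy=5,interpolation=cv2.INTER_CUBIC))
E
```

```text
8.15 [0.5307 0.0578 0.2997] [ 1.8000e+02 -1.0000e-02 -1.7408e+02] [-0.5 -1.2  0.6] 0.06558080851968465
clip [371.16 226.1 ] 122 [0.5636 0.1151] r 0.0674 ang 60.1
red136 [265.36 171.16] 74 [0.5222 0.0102] r 0.0471 ang -99.6
red136 [295.64 208.25] 28 [0.5555 0.0415] r 0.0297 ang -30.8
red162 [265.36 171.16] 74 [0.5164 0.0136] r 0.0452 ang -107.6
red162 [295.64 208.25] 28 [0.5468 0.0422] r 0.0222 ang -40.7
white194 [306.88 132.43] 114663 [0.4774 0.0462] r 0.0537 ang -168.7
nut [[307, 156], [338, 169], [344, 201], [323, 218], [292, 213], [282, 183]]
[[0.4998, 0.0477], [0.5081, 0.075], [0.5358, 0.0837], [0.5534, 0.0672], [0.5516, 0.0394], [0.5252, 0.0285]]
```

View pics/w2c.png

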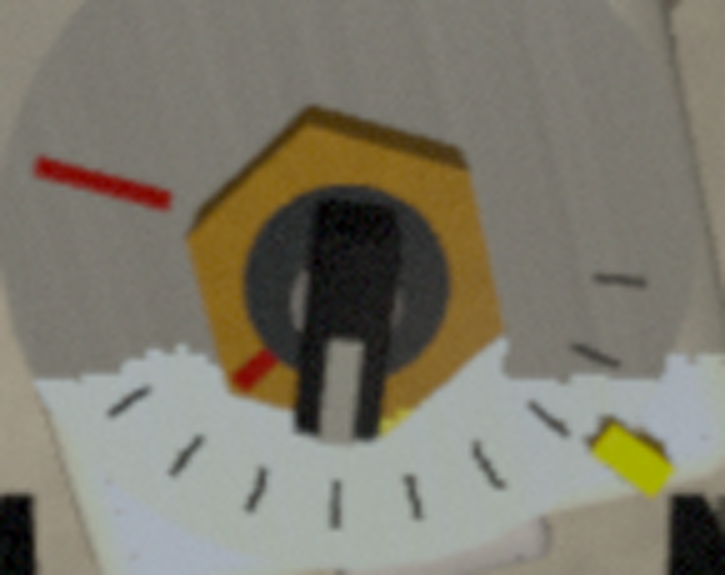

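Nut dash now at −40.7° (loosened about 59°, 1.03 rad). Clip unmoved at 60.1°. Checking the pointer angle before gripping the knob.

```bash
python3 - <<'E'
from h import *
d=np.load("pics/w2.npz"); c={k:d[k] for k in ("frame","camera_matrix","mount")}; s={"tcp_pos":d["tcp_pos"],"eef_rot":d["eef_rot"]}
q=lambda x,y,z: ray(c,(245+x/5-.4,135+y/5-.4),z,s)[:2]
for A,B in (((343,340),(337,437)),((317,205),(298,428)),((400,208),(379,433))):
    a,b=q(*A,.194),q(*B,.194); print(a,b,np.degrees(np.arctan2(*(b-a)[::-1])))
print(q(601,439,.143))
E
```

```text
[0.5301194 0.0561962] [0.54613054 0.05688757] 2.472505522502695
[0.50927125 0.05010885] [0.5452649  0.05063611] 0.8392394327300465
[0.50843453 0.06263801] [0.54477928 0.06339414] 1.1918339055552003
[0.5605125  0.10849315]
```

carry_out:
  commands: [0,-0.02,-0.6,-0.75,-0.3,0,0,-0.6,0,-0.3,0,0,-0.6,0,-0.3,0,0,-0.6,0,-0.3,0,0,-0.34,0,-0.3,0,0,0,0,-0.3,0,0,0,0,0,0,0,0,0,0.4]
  grip_force: 20

```text
time_s: 9.0
tcp_pos: [0.5314, 0.0572, 0.1913]
eef_rot: [180.0, 0.1, -177.1]
contact_force: [-0.7, 0.1, 0.1]
gripper_width: 0.046
```

carry_out:
  commands: [0,0,0,0,1,0,0,0,0,1,0,0,0,0,1,0,0,0,0,1,0,0,0,0,1,0,0,0,0,1,0,0,0,0,1]

```text
time_s: 9.7
tcp_pos: [0.5309, 0.0569, 0.1904]
eef_rot: [-180.0, 0.0, -177.1]
contact_force: [-0.0, -1.3, 3.4]
gripper_width: 0.0166
```

carry_out:
  commands: [0,0,0,0,1,0,0,0,0,1,0,0,0,0,1]

```text
time_s: 10.0
tcp_pos: [0.5309, 0.0569, 0.1904]
eef_rot: [-180.0, 0.0, -177.1]
contact_force: [0.0, -1.1, 5.1]
gripper_width: 0.0165
```

Width 16.5 mm is more than the bar's 14 mm. The tips (z 168) may be clamping the 18 mm shaft below it. I'll reopen, rise 6 mm and close again.

carry_out:
  commands: [0,0,0,0,0.3,0,0,0,0,0.3,0,0,0.15,0,0.3,0,0,0,0,0.3,0,0,0,0,1,0,0,0,0,1,0,0,0,0,1,0,0,0,0,1]

```text
time_s: 10.8
tcp_pos: [0.5307, 0.0569, 0.1962]
eef_rot: [-180.0, -0.0, -177.1]
contact_force: [-0.3, 0.4, 1.0]
gripper_width: 0.0139
```

carry_out:
  commands: [0,0,0,0,1,0,0,0,0,1,0,0,0,0,1]

```text
time_s: 11.1
tcp_pos: [0.5308, 0.0569, 0.1962]
eef_rot: [-180.0, -0.0, -177.1]
contact_force: [0.4, -0.5, 0.2]
gripper_width: 0.0139
```

carry_out:
  commands: [0,0,0,0.5,1,0,0,0,1,1,0,0,0,1,1,0,0,0,1,1,0,0,0,1,1,0,0,0,1,1,0,0,0,1,1,0,0,0,1,1]

```text
time_s: 11.9
tcp_pos: [0.5307, 0.0569, 0.1962]
eef_rot: [-180.0, -0.0, -147.0]
contact_force: [-1.4, -1.3, 0.7]
gripper_width: 0.0136
```

carry_out:
  commands: [0,0,0,1,1,0,0,0,1,1,0,0,0,1,1,0,0,0,1,1,0,0,0,1,1,0,0,0,1,1,0,0,0,0.85,1,0,0,0,0,1]

```text
time_s: 12.7
tcp_pos: [0.5308, 0.0569, 0.1962]
eef_rot: [-180.0, -0.0, -119.7]
contact_force: [-0.2, -1.3, 1.6]
gripper_width: 0.014
```

carry_out:
  commands: [0,0,0,0,1,0,0,0,0,1,0,0,0,0,1,0,0,0,0,0,0,0,0,0,0,0,0,0,0,0,0,0,0,0,-0.5,0,0,0.5,0,-0.5]

```text
time_s: 13.5
tcp_pos: [0.5292, 0.0566, 0.2139]
eef_rot: [179.8, -0.2, -119.8]
contact_force: [-0.1, 0.1, -0.7]
gripper_width: 0.0482
```

carry_out:
  commands: [0,0,1,0,-0.5,0,0,1,0,-0.5,0,0,0.2,0,-0.5,0,0,0,0,-0.5,0,0,0,0,-0.5]

```text
time_s: 14.0
tcp_pos: [0.5302, 0.057, 0.3031]
eef_rot: [179.9, -0.0, -119.8]
contact_force: [1.1, -0.1, -0.2]
gripper_width: 0.0658
```

```bash
python3 wv.py w3; python3 meas.py w3 .530 .0567;  python3 - <<'E'
import cv2; f=cv2.imread("pics/w3.png"); cv2.imwrite("pics/w3c.png",cv2.resize(f[125:245,245:395],None,fx=5,fy=5,interpolation=cv2.INTER_CUBIC))
E
```

```text
14.0 [0.5302 0.057  0.3031] [ 1.7994e+02 -3.0000e-02 -1.1976e+02] [ 1.1 -0.1 -0.2] 0.06576222848715665
red136 [296.33 136.38] 73 [0.5219 0.0099] r 0.0475 ang -99.8
red136 [289.52 186.32] 25 [0.5516 0.0473] r 0.0236 ang -23.5
red162 [296.33 136.38] 73 [0.5194 0.0083] r 0.0495 ang -102.4
red162 [289.52 186.32] 25 [0.5466 0.0425] r 0.0218 ang -40.6
nut [[304, 157], [333, 162], [345, 197], [324, 219], [294, 213], [283, 187]]
[[0.5226, 0.0265], [0.5032, 0.0425], [0.5091, 0.0752], [0.5352, 0.0839], [0.5558, 0.0656], [0.5518, 0.0402]]
```

View pics/w3c.png

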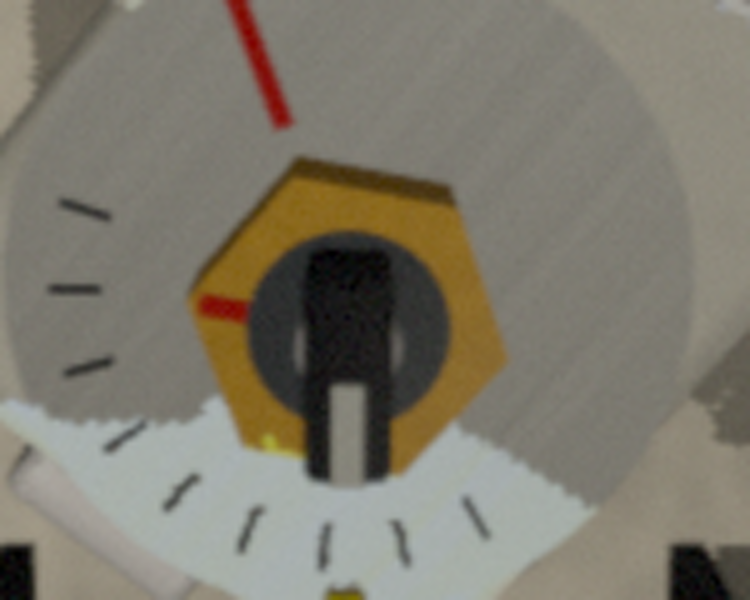

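Pointer bar runs straight down the image at x≈347 and the clip's inner end sits at x≈343, so it points at the clip. Nut dash is still at −40.6°. Now regripping the nut to tighten.

carry_out:
  commands: [0,0,0,1,-0.5,0,0,0,1,-0.5,0,0,0,1,-0.5,0,0,-0.4,1,-0.5,0,0,-0.6,0.65,-0.5,0,0,-0.6,0,-0.5,0,0,-0.6,0,-0.5,0,0,-0.6,0,-0.5]

```text
time_s: 14.85
tcp_pos: [0.5298, 0.0566, 0.1897]
eef_rot: [179.9, -0.1, -101.2]
contact_force: [0.0, -0.4, 0.3]
gripper_width: 0.0655
```

carry_out:
  commands: [0,0,-0.4,0,-0.5,0,0,-0.25,0,-0.5,0,0,0,0,-0.5,0,0,0,0,0.2,0,0,0,0,0.2,0,0,0,0,0.2,0,0,0,0,0.2,0,0,0,0,0.3]
  grip_force: 40

```text
time_s: 15.65
tcp_pos: [0.5309, 0.0572, 0.167]
eef_rot: [-180.0, 0.0, -101.1]
contact_force: [-3.5, 2.9, 6.5]
gripper_width: 0.0496
```

carry_out:
  commands: [0,0,0,-0.5,0.3,0,0,0,-1,0.3,0,0,0,-1,0.3,0,0,0,-1,0.3,0,0,0,-1,0.3,0,0,0,-1,0.3,0,0,0,-1,0.3,0,0,0,-1,0.3]

```text
time_s: 16.45
tcp_pos: [0.5311, 0.0571, 0.167]
eef_rot: [-180.0, 0.1, -131.3]
contact_force: [-2.6, 1.2, 5.5]
gripper_width: 0.0498
```

carry_out:
  commands: [0,0,0,-1,0.3,0,0,0,-1,0.3,0,0,0,-1,0.3,0,0,0,-1,0.3,0,0,0,-1,0.3,0,0,0,-0.8,0.3,0,0,0,-0.4,0.3,0,0,0,0,0.3]

```text
time_s: 17.25
tcp_pos: [0.5312, 0.057, 0.167]
eef_rot: [-180.0, 0.1, -156.0]
contact_force: [-2.7, 0.1, 5.9]
gripper_width: 0.0498
```

carry_out:
  commands: [0,0,0,-0.4,0.3,0,0,0,-0.4,0.3,0,0,0,0,0.3]

```text
time_s: 17.55
tcp_pos: [0.5312, 0.057, 0.167]
eef_rot: [-180.0, 0.1, -159.2]
contact_force: [-2.4, 1.2, 5.3]
gripper_width: 0.0499
```

```bash
python3 -c "
from plant import telemetry as t;s=t.get_state();print(s['moment'],s['eef_rot'],s['joint_torque'][5])"
```

```text
[ 0.05090456  0.74713504 -0.04265401] [-1.79980766e+02  7.19526850e-02 -1.59159490e+02] -0.32699475064873695
```

carry_out:
  commands: [0,0,0,-0.4,0.3,0,0,0,-0.3,0.3,0,0,0,0,0.3]

```text
time_s: 17.85
tcp_pos: [0.5316, 0.0572, 0.167]
eef_rot: [-180.0, 0.1, -161.8]
contact_force: [0.3, 0.1, 5.8]
gripper_width: 0.0497
```

```bash
python3 -c "
from plant import telemetry as t;s=t.get_state();print(s['moment'],s['eef_rot'],s['joint_torque'][5])"
```

```text
[0.13548933 0.23578602 1.74070314] [-1.79955821e+02  1.09043211e-01 -1.61820407e+02] -1.9887274503707886
```

The moment rose to 1.7 N m, so the nut is on its stop. Releasing and checking.

carry_out:
  commands: [0,0,0,0,0,0,0,0,0,-0.5,0,0,0,0,-0.5,0,0,0,0,-0.5,0,0,0.6,0,-0.5,0,0,1,0,-0.5,0,0,1,0,-0.5,0,0,0.9,0,-0.5]

```text
time_s: 18.65
tcp_pos: [0.5306, 0.0568, 0.3078]
eef_rot: [180.0, 0.0, -162.0]
contact_force: [1.0, 0.5, 0.5]
gripper_width: 0.0661
```

carry_out:
  commands: [0,0,0,0,-0.5,0,0,0,0,-0.5,0,0,0,0,-0.5]

```text
time_s: 18.95
tcp_pos: [0.5301, 0.0568, 0.3049]
eef_rot: [180.0, -0.1, -162.0]
contact_force: [-0.0, 0.8, 0.2]
gripper_width: 0.0656
```

```bash
python3 wv.py w4; python3 meas.py w4 .530 .0567;  python3 - <<'E'
import cv2; f=cv2.imread("pics/w4.png"); cv2.imwrite("pics/w4c.png",cv2.resize(f[130:250,245:395],None,fx=5,fy=5,interpolation=cv2.INTER_CUBIC))
E
```

```text
18.95 [0.5301 0.0568 0.3049] [ 1.7998e+02 -1.1000e-01 -1.6197e+02] [-0.   0.8  0.2] 0.06561794214403961
clip [360.62 235.2 ] 113 [0.5637 0.115 ] r 0.0673 ang 60.0
red136 [270.53 161.61] 76 [0.5223 0.0104] r 0.0469 ang -99.4
red136 [292.57 180.03] 30 [0.5329 0.0353] r 0.0216 ang -82.2
red162 [270.53 161.61] 76 [0.5168 0.0123] r 0.0463 ang -106.5
red162 [292.57 180.03] 30 [0.5265 0.0351] r 0.0218 ang -99.2
white194 [299.63 127.98] 120368 [0.4792 0.0283] r 0.0582 ang -150.9
nut [[315, 156], [340, 169], [342, 205], [310, 218], [289, 207], [286, 176]]
[[0.5004, 0.0473], [0.5044, 0.0714], [0.5348, 0.0839], [0.5554, 0.0604], [0.5512, 0.0393], [0.5249, 0.0286]]
```

View pics/w4c.png

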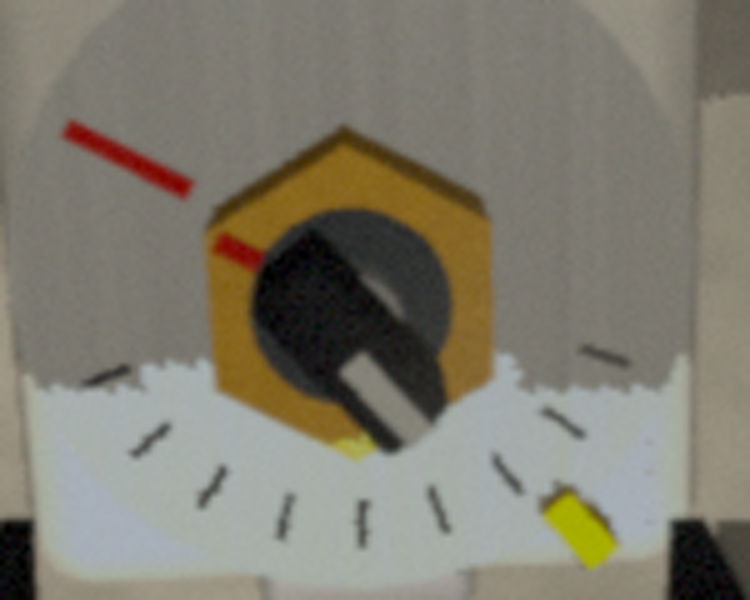

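Nut dash is back at −99.2°, in line with the red dial line at −99.4° (tight). The clip is at 60.0° as at the start, and the pointer runs toward it. The hand is clear, so I'm handing in.

```bash
python3 - <<'E'
from h import *
d=np.load("pics/w4.npz"); c={k:d[k] for k in ("frame","camera_matrix","mount")}; s={"tcp_pos":d["tcp_pos"],"eef_rot":d["eef_rot"]}
q=lambda x,y,z: ray(c,(245+x/5-.4,130+y/5-.4),z,s)[:2]
a,b=q(356,362,.194),q(417,433,.194); an=np.degrees(np.arctan2(*(b-a)[::-1])); print(a,b,an)
if abs(an-60.1)<5.5:
    from plant import r; print(r.close_job())
E
```

```text
[0.53002552 0.05757839] [0.53829932 0.0705514 ] 57.471493404750596
the job is handed in; nothing more can be done
None
```

The spice mill is on the coarser setting and I have handed the job in at about 19 s of the 62 s allowed. `close_job` gave no verdict.

I loosened the brass nut by about 59° (1.03 rad) and turned the knob about 57° onto the clip. Then I tightened the nut back to its stop, where the moment rose to 1.7 N m, and drew the hand clear.

Last checks from the wrist camera, in world angles:

| Item | Measured | Should be |
|---|---|---|
| Red dash on the nut | −99.2° | −99.4° (red dial line) |
| Yellow clip | 60.0° | 60.3° (at the start) |
| Pointer | 57.5° (60.2° from the gripper's angle at release) | 60° (clip), within about 7° |

- **Pointer readings:** the two differ by 2.7°. The 57.5° comes from a short white line in a coarse picture, which had also scattered by about 3° earlier. Both are within tolerance.
- **First knob grip:** it closed at 16.5 mm instead of the bar's 14 mm, probably on the shaft below. I reopened, went 6 mm higher and got 13.9 mm.
- **Things standing around:** I did not re-photograph them. The arm's path stayed above or away from them and I saw no sign of contact.

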